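Fit the tracker puck and its battery tube to a pallet board

ROBOT

A 7-joint arm with a two-finger parallel gripper is mounted at the origin on the work surface. World frame = base frame: x ahead of the robot, y to its left, z up, the work surface at z = 0. Lengths are in m, angles in rad, forces in N, time in s.
With the tool pointing down it reaches from about 0.4 to 0.875 m from the base axis. Payload 19.3 kg.
Tool frame: the origin (TCP) lies midway between the tips of the shut fingers; the grasp point (between the pads) lies 19 mm behind it; x points along the fingers, y is the direction in which the jaws open and shut, and the axes are right-handed (so a half turn about x gives the same grasp; the last joint's range is limited). The gripper opens to 85 mm and grips with 20 to 120 N. Pads are 22 mm wide; open, the fingers measure 114 mm over their backs; the gripper's body (76 mm by 85 mm) begins 54 mm behind the grasp point. The pads swing forward as they close: fully open they stand 13 mm farther back than shut.
Start: joints at [1.15, 0.521, -0.036, 1.599, 0.021, 1.021, -0.113], TCP at [0.215, -0.587, 0.231] pointing down, gripper open.
Joint ranges: [-2.91, 2.91], [-0.3, 2.13], [-1.5, 1.42], [0.17, 2.43], [-1.26, 4.41], [0.16, 1.93], [-2.52, 2.52]. Speed limits (rad/s): [1.89, 1.89, 2.39, 2.39, 3.01, 3.01, 3.01].

INTERFACE

Orientations are given as [roll, pitch, yaw] about the fixed x, y, z axes, in that order (R = Rz(yaw) Ry(pitch) Rx(roll)).
In Python, from workcell import telemetry, vision, workorder gives the robot as it stands. The module is installed in compiled form; this text tells all that it offers.
- The arm moves only by the tool play_rows, never from a script. Its argument "deltas" is a list of rows, each a list of 7 numbers: the shift along the world's x, y, z in mm, then the turn, a rotation vector about the world's x, y, z in degrees, then the finger opening in mm, from 0 to 85.4. In form: [[x, y, z, wx, wy, wz, jaw], ...]. A call has 1 to 8 rows; each row shifts and turns the commanded pose from where the row before left it; what a row does not reach is not made up. A row lasts 1/8 s, in which the tool goes at most 62.5 mm and 10.7 degrees, less where a joint would pass 70% of its speed; a pose out of reach is approached as far as the arm can. A call with a gripper value outside its range is refused whole. The fingers move at their own pace and stop on an object; "grip_force" is the grip in N (left out, the last holds). Time passes only in rows, so rows that do not move let the fingers close. It gives the time, the measured TCP pose, the force and the opening at its end, in the units of the state.
- telemetry.observe(): the state, without advancing time (a new reading comes with each control period).
- vision.grab_frame(name): name is "side" or "top" or "wrist"; returns the picture (400x640x3 uint8, red, green, blue); there is no depth.
- vision.camera_info(name): a dict with "mtx" (3x3 intrinsics, pixels), "k1" (the pictures are not rectified: a ray, as slopes to the right and down, at radius r is drawn at 1 + k1 r^2 times it, then the intrinsics apply), "rvec" (rotation vector, rad) and "tvec" (3), from world to camera coordinates, as OpenCV has them. Camera axes: x right, y down, z forward; pixel columns grow to the right and rows downward; lengths in m; the calibration is good to about 2 mm. A picture is of the moment at which its call begins: read the wrist's pose just before it. camera_info takes no time and is no camera call; for the wrist camera it gives the pose at the moment of the call.
- workorder.job_done(): hands the job in, once; it reports no verdict.
The state is a dict: "clock": time; "qpos": joint angles; "qd": joint speeds; "joint_efforts": joint torques, N m; "position": TCP position; "tool_rot": TCP orientation; "force": force on the tool from outside, world axes, zero at the start; "moment": the same for the moment, N m; "grip_width": finger opening in m.
Only numpy, scipy, OpenCV 4.12 (cv2) and the standard library are available. Lean on these libraries where they do the work, as an engineer would, in place of code of your own. Each camera call takes 0.05 s, during which the arm holds its last target. There are 200 camera calls.

TASK

First slide the dished grey tracker puck along the pallet board, without lifting it off the board, until it drops into the round shallow pocket and lies flat on the pocket's floor. Then take the battery tube from its wooden rest and snap it sideways down into the pair of spring clips on the board, pressed fully home in both clips and roughly centred between them, and let go. Leave the wood block and the nail coil where they are.

Things in the scene. Friction and masses are not known exactly. Their poses are not given: they have to be found in the camera images.
- board: Pallet deck board of pale wood, 145 (x) by 480 (y) by 22 mm thick, lying flat and fixed on the bench. Origin: centre of its underside; x across, y along its length, z up. The pocket is at the middle of its length; the clips stand on its -y half.
- puck: Tracker puck of grey plastic: round dish 90 mm across, 24 mm high, 0.17 to 0.35 kg, loose, starts flat on the +y half of the board. In its top a round well about 60 mm across, its floor 8 mm above the underside (16 mm deep): closed fingertips can stand in it and push the puck along against the well's wall. Origin: centre of its underside; z up.
- pocket (a point): Centre of the floor of the round pocket in the board, 95 mm across and 8 mm deep, axes as the board's. The puck's underside comes to this height when it is in; its rim then stands 16 mm above the board.
- tube: Battery tube of plain aluminium, a plain cylinder 26 mm in diameter and 140 mm long, about 0.14 kg, loose, lying level on its rest with its axis 43 mm above the bench. Origin: middle of its axis; its y axis runs along the tube, and either end may go either way.
- rest: Plywood rest for the tube, fixed on the bench left or right, on the robot's side of the board: base 70 (x) by 120 (y) by 12 mm, two notched uprights 18 mm wide and 42 mm high, centred 48 mm either side of the middle along y; the middle 78 mm of the tube is free to be gripped from above. Origin: centre of the underside; the tube lies along its y.
- clip_seat (a point): Where the middle of the tube's axis comes when home: midway between two upward-open C-shaped steel spring clips, 32 mm above the board's top, axes as the board's (tube along y). Each clip is 12 mm wide, centred 45 mm either side along y. Mouth 41 mm wide at the lips, 20 mm above this point, 19 mm wide at 10 mm above it. Tube presses straight down, 10 to 20 N for both, onto a saddle 13 mm below.
- block: Bystander: brown pressed-wood pallet block, 90 by 145 by 78 mm high, on the bench on the side opposite to the rest. Origin: centre of the underside.
- nail_coil: Bystander: upright coil of nails, a dark steel drum 103 mm across and 46 mm high, on the bench between the robot and the board. Origin: centre of the underside.
Not all that is in view belongs to the job. What is meant by the puck is not yellow, and is the smaller of those in its own colour. There is more than one size of the tube; the one meant has the size given above.

How it is judged:
By the outcome, as a careful person would: the job done as asked, in the order asked, and still so for the second after the job is handed in, with the robot touching nothing.
It also fails if it takes over 72 s, if anything falls off the work surface, if the arm or the gripper's body presses on something with over 40 N, if the wrist force passes 120 N, or if a joint passes its speed limit or range.

## Working session

There is one attempt and no reset: what is moved stays moved. The work goes in short steps, Python scripts to look and compute and a tool call to move; the robot and the scene stay as the last step left them, time stands still between calls to the robot, and variables do not carry over. Pictures are saved under pics/ and viewed, about 8 in all and at most 12, crops included, and the job is handed in when it is done.

Besides the shell and the picture viewer there is one more tool, called after "Emit:" in YAML: its name, and indented under it one key for each argument. play_rows: Moves the arm, as the interface text tells. Its arguments: {"type":"object","properties":{"deltas":{"type":"array","items":{"type":"array","items":{"type":"number"}}},"grip_force":{"type":"number"}},"required":["deltas"]}

```bash
mkdir -p pics; cat > h.py <<'E'
import numpy as np,cv2
from workcell import telemetry,vision,workorder
def cast(info,px,z):
    K=np.array(info["mtx"]);k1=info["k1"];R=cv2.Rodrigues(np.array(info["rvec"],float))[0];t=np.array(info["tvec"],float).ravel()
    d=np.array([k1,0,0,0,0],float)
    p=cv2.undistortPoints(np.array(px,float).reshape(-1,1,2),K,d).reshape(-1,2)
    c=-R.T@t; r=np.c_[p,np.ones(len(p))]@R
    return c+r*((z-c[2])/r[:,2])[:,None]
def proj(info,P):
    return cv2.projectPoints(np.array(P,float).reshape(-1,1,3),np.array(info["rvec"],float),np.array(info["tvec"],float),np.array(info["mtx"]),np.array([info["k1"],0,0,0,0],float))[0].reshape(-1,2)
E
python3 - <<'E'
from h import *
print(telemetry.observe())
ims=[]
for n in("top","side","wrist"):
    im=vision.grab_frame(n);cv2.imwrite(f"pics/{n}0.png",im[:,:,::-1]);i=vision.camera_info(n)
    R=cv2.Rodrigues(np.array(i["rvec"],float))[0];print(n,-R.T@np.array(i["tvec"]).ravel(),i["k1"],i["mtx"])
E
```

```text
{'clock': 0.0, 'qpos': array([ 1.1498046 ,  0.52201233, -0.03631884,  1.60001273,  0.02121616,
        1.02109336, -0.11281844]), 'qd': array([ 0.00023367, -0.00044858,  0.0009547 , -0.00012762, -0.00137958,
       -0.00193601,  0.00072265]), 'joint_efforts': array([ 2.72158803e-03, -9.27104616e+01,  1.98104471e+00, -3.69933522e+01,
        1.79612834e-02,  8.18891072e-03,  2.96184658e-05]), 'position': array([ 0.21461494, -0.58663456,  0.23072518]), 'tool_rot': array([-1.48335598,  1.56965597,  2.00900109]), 'force': array([ 0.36383056,  0.27569403, -0.46529648]), 'moment': array([ 0.00292266, -0.01064073, -0.03469221]), 'grip_width': 0.08523654459306775}
top [0.2622389  0.02333639 1.10285565] -0.006287874812856213 [[393.03470421   0.         315.89173515]
 [  0.         393.03470421 194.30154928]
 [  0.           0.           1.        ]]
side [0.00717375 0.71274956 0.79247316] -0.03546448983582944 [[380.92790457   0.         320.21650028]
 [  0.         380.92790457 203.89601372]
 [  0.           0.           1.        ]]
wrist [ 0.28856523 -0.5597661   0.37362551] -0.06011902621732024 [[309.58747226   0.         320.76705021]
 [  0.         309.58747226 200.73774824]
 [  0.           0.           1.        ]]
```

View pics/top0.png

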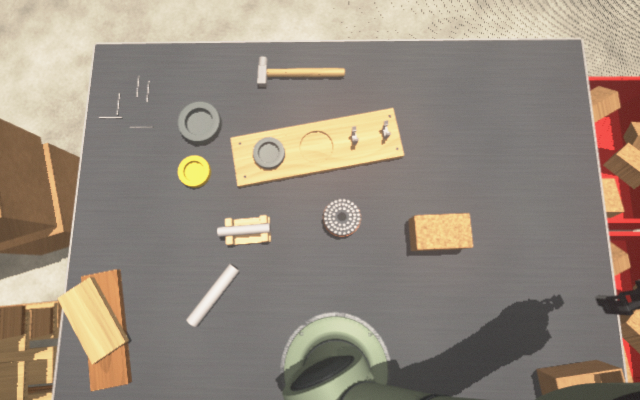

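View pics/side0.png

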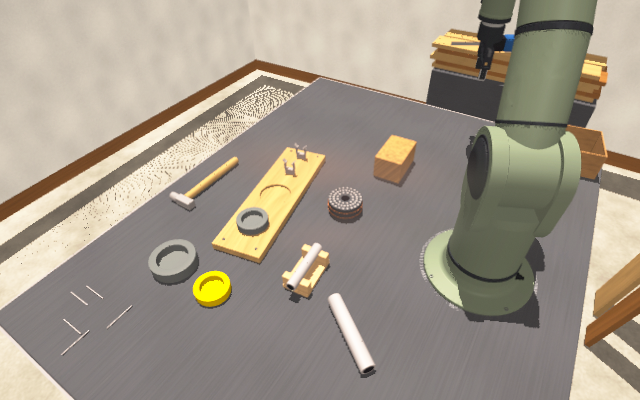

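Top view: the puck candidates are small grey at (268,153) on the board, larger grey at (198,122) and yellow at (193,171). The tube candidates are the one on the rest at (244,230) and a longer one on the bench at (213,295). I choose (268,153) and (244,230), and will measure them and check them in a crop.

```bash
python3 - <<'E'
from h import *
im=cv2.imread("pics/top0.png");I=vision.camera_info("top");hsv=cv2.cvtColor(im,cv2.COLOR_BGR2HSV)
wood=((hsv[:,:,0]>8)&(hsv[:,:,0]<28)&(hsv[:,:,1]>70)&(hsv[:,:,2]>110)).astype(np.uint8)
roi=np.zeros_like(wood);roi[100:195,222:415]=1
c=max(cv2.findContours(wood*roi,0,2)[0],key=cv2.contourArea)
w=cast(I,c.reshape(-1,2),0.022)[:,:2]
r=cv2.minAreaRect((w*1000).astype(np.float32));print("board",r)
g=((hsv[:,:,1]<60)&(hsv[:,:,2]>60)).astype(np.uint8)
def big(x0,x1,y0,y1,m):
    q=np.zeros_like(m);q[y0:y1,x0:x1]=1
    return max(cv2.findContours(m*q,0,2)[0],key=cv2.contourArea).reshape(-1,2)
pu=(1-wood);p=big(245,293,136,171,pu)
pw=cast(I,p,0.046)[:,:2]*1000
print("puck",cv2.minEnclosingCircle(pw.astype(np.float32)),cv2.fitEllipse(pw.astype(np.float32)))
tm=((hsv[:,:,1]<50)&(hsv[:,:,2]>130)).astype(np.uint8);t=big(212,276,215,248,tm)
tw=cast(I,t,0.043)[:,:2]*1000;print("tube",cv2.minAreaRect(tw.astype(np.float32)))
t2=big(180,245,255,335,tm);print("tube2",cv2.minAreaRect((cast(I,t2,0.015)[:,:2]*1000).astype(np.float32)))
print("clips at lip",cast(I,[[354,135],[386,130]],0.074)*1000,"coil",cast(I,[[342,218]],.046),"block",cast(I,[[441,232]],.078),"rest",cast(I,[[247,231]],.042))
cv2.drawContours(im,[c],-1,(0,0,255),1)
for q in(p,t):cv2.drawContours(im,[q.reshape(-1,1,2)],-1,(255,0,0),1)
a=cv2.resize(im[100:255,180:480],None,fx=2.6,fy=2.6,interpolation=2);cv2.imwrite("pics/crop1.png",a)
E
```

```text
board ((603.1619262695312, 54.15936279296875), (153.29620361328125, 483.3442077636719), 10.583842277526855)
puck ((579.5278930664062, 186.9415740966797), 46.20280456542969) ((580.0282592773438, 187.25851440429688), (87.2973861694336, 90.14055633544922), 114.39002227783203)
tube ((374.9825134277344, 245.54132080078125), (47.659183502197266, 165.1670684814453), 4.218634605407715)
tube2 ((190.42063903808594, 336.3829345703125), (39.86546325683594, 195.49183654785156), 53.096221923828125)
clips at lip [[ 619.94068115  -50.76068875   74.        ]
 [ 633.86352435 -138.29131179   74.        ]] coil [[ 0.39507268 -0.01735726  0.046     ]] block [[ 0.35491671 -0.27154793  0.078     ]] rest [[0.35973827 0.24016975 0.042     ]]
```

View pics/crop1.png

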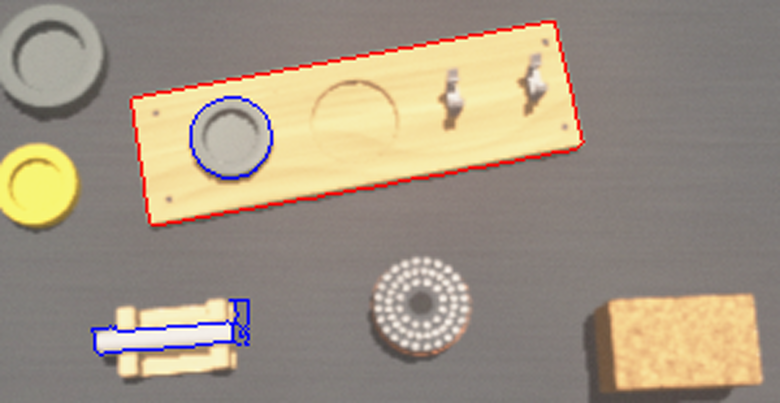

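The crop shows the puck (blue outline, 87–90 mm across) on the board and a ~140 mm tube on the rest, so the choice stands. Now I move over the board for a closer wrist look.

Emit:
play_rows:
  deltas:
    - [12,19,5,0,0,2,85]
    - [24,38,5,0,0,5,85]
    - [24,38,5,0,0,5,85]
    - [24,38,5,0,0,5,85]
    - [24,38,0,0,0,5,40]
    - [24,38,0,0,0,5,0]
    - [24,38,0,0,0,5,0]
    - [24,38,0,0,0,5,0]

```text
clock: 1.15
position: [0.3954, -0.2997, 0.2516]
tool_rot: [1.033, 1.57, -1.108]
force: [1.1, -0.6, -0.8]
grip_width: 0.0118
```

Emit:
play_rows:
  deltas:
    - [24,38,0,0,0,5,0]
    - [24,38,0,0,0,6,0]
    - [24,38,0,0,0,6,0]
    - [24,38,0,0,0,6,0]
    - [26,40,0,0,0,6,0]
    - [26,40,0,0,0,6,0]
    - [26,40,0,0,0,6,0]
    - [26,40,0,0,0,7,0]

```text
clock: 2.15
position: [0.5949, 0.0123, 0.2517]
tool_rot: [0.496, 1.57, -0.806]
force: [1.0, -0.6, -0.7]
grip_width: -0.0006
```

Emit:
play_rows:
  deltas:
    - [26,40,0,0,0,0,0]
    - [0,0,0,0,0,0,0]

```text
clock: 2.4
position: [0.6209, 0.0549, 0.2511]
tool_rot: [2.936, 1.569, 1.635]
force: [-0.3, -0.5, -0.4]
grip_width: 0.0001
```

```bash
python3 - <<'E'
from h import *
s=telemetry.observe();print(s["clock"],s["position"],s["tool_rot"],s["qpos"],s["force"])
I=vision.camera_info("wrist");im=vision.grab_frame("wrist")
np.save("I1.npy",I,allow_pickle=True)
cv2.imwrite("pics/w1.png",im[:,:,::-1])
E
```

```text
2.4 [0.62089021 0.05493725 0.25111458] [2.93578171 1.56887375 1.63468394] [ 0.18679573  0.5482736  -0.55620024  1.5620422   0.30862185  1.11987231
 -0.1692155 ] [-0.31040252 -0.46513374 -0.42593477]
```

View pics/w1.png

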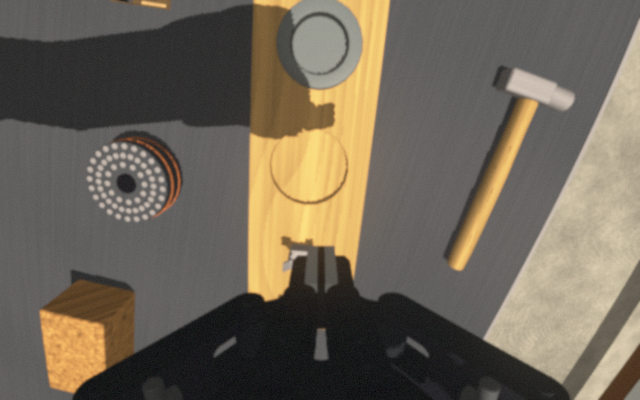

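The wrist view shows the puck at (320,43), the pocket circle at (309,166), and one clip just left of the fingers at (293,262). Next I compute positions.

```bash
python3 - <<'E'
from h import *
I=np.load("I1.npy",allow_pickle=True).item();im=cv2.imread("pics/w1.png");hsv=cv2.cvtColor(im,cv2.COLOR_BGR2HSV)
wood=((hsv[:,:,0]>8)&(hsv[:,:,0]<30)&(hsv[:,:,1]>70)).astype(np.uint8)
R=[];L=[]
for y in list(range(2,240,6)):
    xs=np.where(wood[y,230:400])[0]+230
    if len(xs): R.append((xs.max(),y)); 
    if y>130 or y<40:L.append((xs.min(),y))
for n,e in(("R",R),("L",L)):
    w=cast(I,e,0.022)[:,:2]*1000
    v=cv2.fitLine(w.astype(np.float32),cv2.DIST_HUBER,0,.01,.01).ravel();v[:2]*=np.sign(v[1])
    print(n,"yaw",np.degrees(np.arctan2(-v[0],v[1])),"pt",v[2:])
g=((hsv[:,:,1]<70)&(hsv[:,:,2]>90)).astype(np.uint8);q=np.zeros_like(g);q[0:95,270:370]=1
# pocket: dark ring
gr=cv2.cvtColor(im,cv2.COLOR_BGR2GRAY)
c=cv2.HoughCircles(gr[110:220,250:370],cv2.HOUGH_GRADIENT,1,50,param1=80,param2=15,minRadius=34,maxRadius=44);print(c)
if c is not None:
    x,y,r=c[0][0];print("pocket",cast(I,[[x+250,y+110],[x+250+r,y+110]],.022)*1000)
c=cv2.HoughCircles(gr[0:100,260:380],cv2.HOUGH_GRADIENT,1,50,param1=80,param2=15,minRadius=38,maxRadius=50);print(c)
if c is not None:
    x,y,r=c[0][0];print("puck",cast(I,[[x+260,y],[x+260+r,y]],.046)*1000)
print("hand pts pocket",cast(I,[[270,166],[348,166],[309,128],[309,204]],.022)*1000)
T=vision.camera_info("top")
print("pocket top",cast(T,[[316.2,146.5]],.022)*1000)
E
```

```text
R yaw 10.53413 pt [666.6347  120.41215]
L yaw 10.593888 pt [529.2919    58.651814]
[[[58.5 55.5 39.6]]]
pocket [[604.28238196  54.75869826  22.        ]
 [650.8196254   67.61566832  22.        ]]
[[[62.5 42.5 47.2]]]
puck [[584.91697061 187.9911942   46.        ]
 [631.70795807 201.13783669  46.        ]]
hand pts pocket [[559.06729859  41.70980619  22.        ]
 [650.88204346  66.99046528  22.        ]
 [593.41553413  98.29466405  22.        ]
 [617.47727084   7.07379883  22.        ]]
pocket top [[604.03813219  53.97525669  22.        ]]
```

Pocket (604,54.5) and board yaw 10.55° agree between the two views; the width measures 146 mm. The puck is near (582,187). Now I approach and lower the shut fingers into the well.

Emit:
play_rows:
  deltas:
    - [-10,33,-20,0,0,-1.25,0]
    - [-10,33,-20,0,0,-1.25,0]
    - [-10,33,-20,0,0,-1.25,0]
    - [-10,33,-20,0,0,-1.25,0]
    - [0,0,-40,0,0,0,0]
    - [0,0,-30,0,0,0,0]
    - [0,0,0,0,0,0,0]

```text
clock: 3.32
position: [0.5793, 0.1811, 0.1]
tool_rot: [-1.297, 1.567, -2.692]
force: [0.5, 0.4, 1.1]
grip_width: -0.0001
```

```bash
python3 - <<'E'
from h import *
s=telemetry.observe();p=s["position"]*1000;a=s["tool_rot"];print(p,np.degrees(a[2]-a[0]),s["force"])
I=vision.camera_info("wrist");im=vision.grab_frame("wrist");cv2.imwrite("pics/w2.png",im[:,:,::-1])
print("tip px",proj(I,[s["position"]]), "puck rim centre est px",proj(I,[[.5825,.1875,.046]]))
E
```

```text
[579.33432916 181.10722736 100.00085354] -79.89193339438891 [0.46135894 0.35280414 1.07872538]
tip px [[322.56873541 261.11394779]] puck rim centre est px [[328.73468281 214.24171477]]
```

View pics/w2.png

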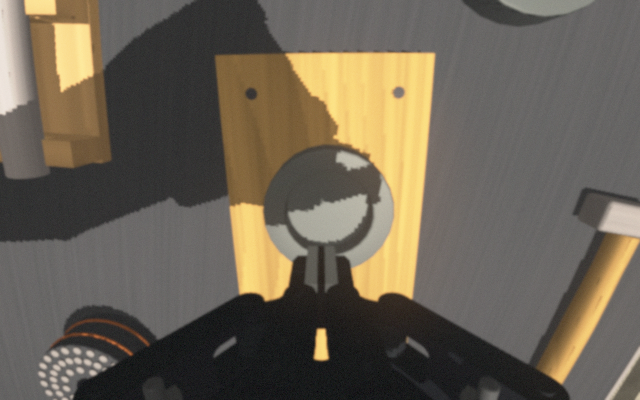

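The puck rim spans x 264–394 and is centred near (329,210), matching the estimate. I go straight down into the well.

Emit:
play_rows:
  deltas:
    - [2,4,-30,0,0,0,0]
    - [0,0,-20,0,0,0,0]
    - [0,0,-10,0,0,0,0]
    - [0,0,-5,0,0,0,0]
    - [0,0,0,0,0,0,0]

```text
clock: 4.0
position: [0.5829, 0.1861, 0.0366]
tool_rot: [1.807, 1.571, 0.412]
force: [0.4, 0.6, 0.8]
grip_width: -0.0001
```

Emit:
play_rows:
  deltas:
    - [-1,-5,-2,0,0,0,0]
    - [0,-8,0,0,0,0,0]
    - [1,-8,0,0,0,0,0]
    - [1.5,-8,0,0,0,0,0]
    - [1.5,-8,0,0,0,0,0]
    - [1.5,-8,0,0,0,0,0]
    - [1.5,-8,0,0,0,0,0]
    - [1.5,-8,0,0,0,0,0]

```text
clock: 5.0
position: [0.5903, 0.1246, 0.0343]
tool_rot: [-1.752, 1.571, 3.136]
force: [-0.8, 1.9, 2.3]
grip_width: -0.0
```

Emit:
play_rows:
  deltas:
    - [1.5,-8,0,0,0,0,0]
    - [1.5,-8,0,0,0,0,0]
    - [1.5,-8,0,0,0,0,0]
    - [1.5,-8,0,0,0,0,0]
    - [1.5,-8,0,0,0,0,0]
    - [0,0,0,0,0,0,0]

```text
clock: 5.75
position: [0.5978, 0.0839, 0.0342]
tool_rot: [-0.468, 1.57, -1.864]
force: [-0.0, -0.1, -0.2]
grip_width: 0.0001
```

```bash
python3 - <<'E'
from h import *
s=telemetry.observe();p=s["position"]*1000;a=s["tool_rot"];print(p,np.degrees(a[2]-a[0]),s["force"])
print("n,s",p[0]*.983+p[1]*.1833,-.1833*p[0]+.983*p[1])
im=vision.grab_frame("top");cv2.imwrite("pics/t2.png",im[:,:,::-1])
I=vision.camera_info("wrist");im=vision.grab_frame("wrist");cv2.imwrite("pics/w3.png",im[:,:,::-1])
print("pocket px",proj(I,[[.6042,.0545,.022]]))
E
```

```text
[597.84025469  83.89032833  34.17761252] -79.97089783829024 [-0.0483967  -0.09561036 -0.15674688]
n,s 603.0540675452451 -27.119925933146163
pocket px [[324.36817013 296.97764501]]
```

View pics/w3.png

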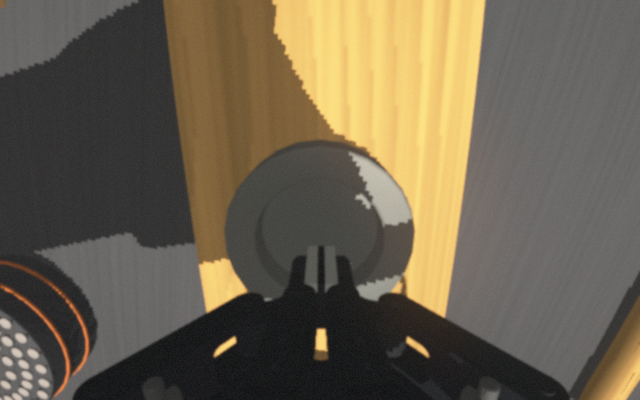

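Emit:
play_rows:
  deltas:
    - [1.7,-6,0,0,0,0,0]
    - [1.6,-6,0,0,0,0,0]
    - [1.2,-6,0,0,0,0,0]
    - [1.1,-6,0,0,0,0,0]
    - [0.9,-5,0,0,0,0,0]
    - [0.9,-5,0,0,0,0,0]
    - [0.7,-4,0,0,0,0,0]
    - [0,0,0,0,0,0,0]

```text
clock: 6.85
position: [0.606, 0.0466, 0.0343]
tool_rot: [0.143, 1.571, -1.252]
force: [-0.6, -0.5, -0.3]
grip_width: 0.0
```

Emit:
play_rows:
  deltas:
    - [0.6,-3,0,0,0,0,0]
    - [0.6,-3,0,0,0,0,0]
    - [0.5,-2.5,0,0,0,0,0]
    - [0,0,0,0,0,0,0]

```text
clock: 7.35
position: [0.6076, 0.0383, 0.0343]
tool_rot: [0.023, 1.571, -1.372]
force: [0.3, -0.3, -0.2]
grip_width: -0.0002
```

```bash
python3 - <<'E'
from h import *
s=telemetry.observe();p=s["position"]*1000;print(p,s["force"])
print("n,s",p[0]*.983+p[1]*.1833,-.1833*p[0]+.983*p[1])
I=vision.camera_info("wrist");im=vision.grab_frame("wrist");cv2.imwrite("pics/w4.png",im[:,:,::-1])
t=vision.grab_frame("side")[140:280,200:340];cv2.imwrite("pics/w4c.png",np.hstack([cv2.resize(im[100:320,180:460],(500,393)),cv2.resize(t,(300,393))])[:,:,::-1])
for z in(.038,.046):print(z,proj(I,[[.6042,.0545,z],[.6042+.045*.983,.0545+.045*.183,z],[.6042-.045*.983,.0545-.045*.183,z],[.6042-.045*.183,.0545+.045*.983,z]]))
E
```

```text
[607.62506329  38.25273673  34.31558766] [ 0.32943694 -0.31577251 -0.19875475]
n,s 604.3071638567351 -73.77523389177742
0.038 [[321.59995044 234.81093451]
 [413.00343904 233.93108159]
 [230.37507145 235.32831327]
 [320.79572375 142.21406106]]
0.046 [[321.62547992 241.90790675]
 [417.77465231 240.93811571]
 [225.67410491 242.39241142]
 [320.77730441 144.65182259]]
```

View pics/w4c.png

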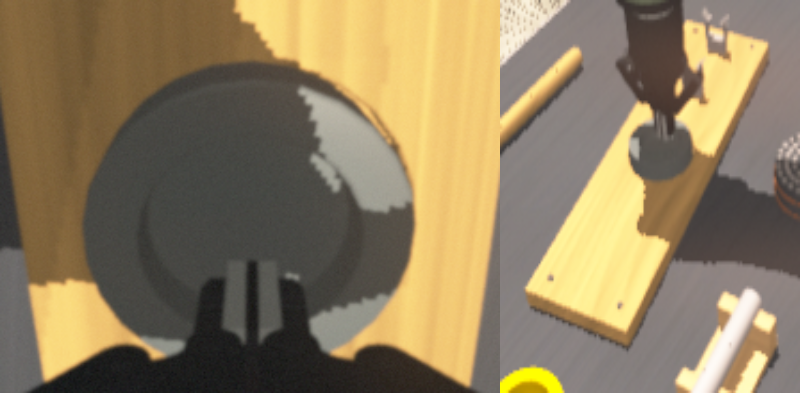

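The rim width of 184 px matches the seated height (183 predicted, against 192 if unseated). I confirm by pushing gently further: a seated puck should resist.

Emit:
play_rows:
  deltas:
    - [0.4,-2,0,0,0,0,0]
    - [0.4,-2,0,0,0,0,0]
    - [0,0,0,0,0,0,0]

```text
clock: 7.82
position: [0.6084, 0.0344, 0.0343]
tool_rot: [1.536, 1.571, 0.141]
force: [-0.1, 0.2, 0.3]
grip_width: 0.0001
```

Emit:
play_rows:
  deltas:
    - [0.4,-2,0,0,0,0,0]
    - [0.3,-1.5,0,0,0,0,0]
    - [0,0,0,0,0,0,0]

```text
clock: 8.2
position: [0.609, 0.0324, 0.0344]
tool_rot: [2.838, 1.569, 1.445]
force: [-0.8, 7.7, 1.1]
grip_width: -0.0002
```

```bash
python3 - <<'E'
from h import *
s=telemetry.observe();p=s["position"]*1000;print(p,s["force"])
print("n,s",p[0]*.983+p[1]*.1833,-.1833*p[0]+.983*p[1])
im=vision.grab_frame("wrist");hsv=cv2.cvtColor(im,cv2.COLOR_RGB2HSV)
old=cv2.imread("pics/w4.png")
for n,h in(("old",cv2.cvtColor(old,cv2.COLOR_BGR2HSV)),("new",hsv)):
  g=(h[:,:,1]<60)
  for y in(180,200,220,235,250):
    xs=np.where(g[y,200:440])[0]+200;print(n,y,xs.min(),xs.max())
  ys=np.where(g[100:240,320])[0]+100;print("top",ys.min())
E
```

```text
[609.04945124  32.36104722  34.41950076] [-0.79370135  7.68930597  1.12212915]
n,s 604.6273905190363 -79.82785499782344
old 180 243 396
old 200 233 407
old 220 228 409
old 235 228 409
old 250 231 405
top 136
new 180 244 398
new 200 235 408
new 220 232 409
new 235 233 408
new 250 237 404
top 135
```

Contact force of 7.7 N at the pocket wall means the puck is captured in the pocket. I back off, lift, and go look at the tube.

Emit:
play_rows:
  deltas:
    - [-1,7,0,0,0,0,0]
    - [0,0,30,0,0,0,0]
    - [0,0,50,0,0,0,40]
    - [0,0,50,0,0,0,85]
    - [-35,20,20,0,0,-2,85]
    - [-45,25,10,0,0,-2,85]
    - [-45,25,0,0,0,-2,85]
    - [-45,25,0,0,0,0,85]

```text
clock: 9.25
position: [0.4366, 0.1335, 0.1945]
tool_rot: [0.933, 1.57, -0.567]
force: [-0.6, 1.4, 0.1]
grip_width: 0.0848
```

Emit:
play_rows:
  deltas:
    - [-45,25,0,0,0,0,85]
    - [-30,15,0,0,0,0,85]
    - [0,0,0,0,0,0,85]
    - [0,0,0,0,0,0,85]

```text
clock: 9.75
position: [0.3636, 0.1728, 0.1945]
tool_rot: [1.282, 1.57, -0.218]
force: [0.4, 0.0, -0.1]
grip_width: 0.085
```

```bash
python3 - <<'E'
from h import *
s=telemetry.observe();p=s["position"]*1000;a=s["tool_rot"];print(s["clock"],p,np.degrees(a[2]-a[0]),s["force"],s["qpos"])
T=vision.camera_info("top");print(cast(T,[[216.5,231.5],[269.6,228.1]],.043))
I=vision.camera_info("wrist");np.save("I5.npy",I,allow_pickle=True);im=vision.grab_frame("wrist");b=im[:,:,::-1].copy();cv2.imwrite("pics/w5.png",b)
t=vision.grab_frame("top")[100:200,220:420];cv2.imwrite("pics/w5c.png",np.vstack([b,cv2.resize(t[:,:,::-1],None,fx=3.2,fy=2)]))
E
```

```text
9.75 [363.63737048 172.8474677  194.45022921] -85.9233464170756 [ 0.40635189  0.03091717 -0.08467161] [-0.03306637  0.27544403 -0.65337916  2.16360732  0.24014941  0.77136688
 -0.77057213]
[[0.35808278 0.32325716 0.043     ]
 [0.36765233 0.1786631  0.043     ]]
```

View pics/w5c.png

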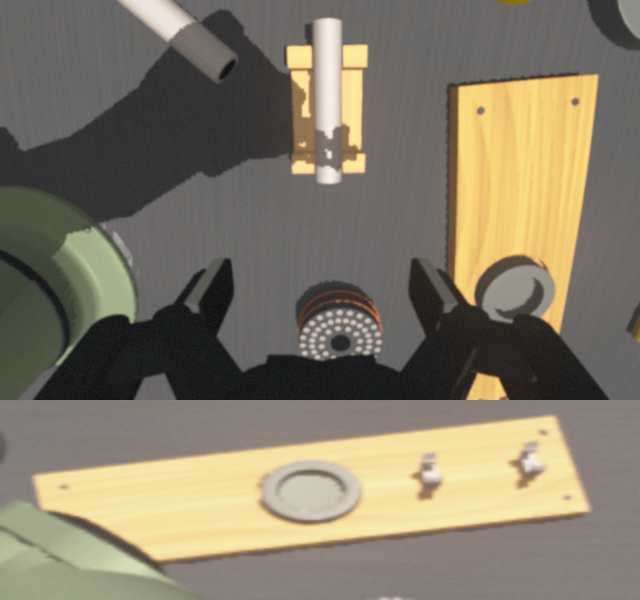

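The puck lies in the pocket. In the wrist view the tube lies on the rest, its ends near (327,18) and (329,184).

```bash
python3 - <<'E'
from h import *
I=np.load("I5.npy",allow_pickle=True).item();im=cv2.imread("pics/w5.png");hsv=cv2.cvtColor(im,cv2.COLOR_BGR2HSV)
w=(hsv[:,:,1]<45)&(hsv[:,:,2]>85)
C=[]
for y in range(24,120,6):
    xs=np.where(w[y,295:360])[0]+295;C.append(((xs.min()+xs.max())/2,y));
print(C[::4])
c=cast(I,C,.043)[:,:2]*1000
v=cv2.fitLine(c.astype(np.float32),cv2.DIST_HUBER,0,.01,.01).ravel();v[:2]*=np.sign(v[1]);print("tube yaw",np.degrees(np.arctan2(-v[0],v[1])),v)
print("ends",cast(I,[[327,18],[329,184]],.043),"uprights",cast(I,[[327,56],[328,163]],.042))
# clips: later
E
```

```text
[(np.float64(327.0), 24), (np.float64(327.0), 48), (np.float64(327.0), 72), (np.float64(327.5), 96)]
tube yaw 4.81804 [-8.3991595e-02  9.9646646e-01  3.6123257e+02  2.7381995e+02]
ends [[0.35747197 0.32048479 0.043     ]
 [0.37057957 0.17423335 0.043     ]] uprights [[0.35978019 0.29017533 0.042     ]
 [0.36801841 0.19479466 0.042     ]]
```

Rest uprights measure 95.7 mm apart (96 expected), so the tube centre is about (363.5, 247) with yaw 4.8°. I move over it and descend with the jaws at 60.

Emit:
play_rows:
  deltas:
    - [0,37,-10,0,0,0.7,60]
    - [0,37,-20,0,0,0,60]
    - [0,0,-30,0,0,0,60]
    - [0,0,-30,0,0,0,60]
    - [0,0,-20,0,0,0,60]
    - [0,0,0,0,0,0,60]

```text
clock: 10.6
position: [0.3628, 0.2465, 0.0832]
tool_rot: [-1.113, 1.568, -2.6]
force: [-0.2, -0.2, 0.8]
grip_width: 0.0601
```

```bash
python3 - <<'E'
from h import *
s=telemetry.observe();p=s["position"]*1000;a=s["tool_rot"];print(s["clock"],p,np.degrees(a[2]-a[0])+90,a[1],s["force"])
im=vision.grab_frame("wrist");cv2.imwrite("pics/w6.png",im[:,:,::-1])
I=vision.camera_info("wrist");print(proj(I,[[.3635,.247,.056],s["position"]]))
hsv=cv2.cvtColor(im,cv2.COLOR_RGB2HSV);w=(hsv[:,:,1]<45)&(hsv[:,:,2]>85)
for y in(60,120,180,240):
    xs=np.where(w[y,270:380])[0]+270;print(y,xs.min(),xs.max(),cast(I,[[(xs.min()+xs.max())/2,y]],.05))
E
```

```text
10.6 [362.80277951 246.51056923  83.19931274] 4.767225708412354 1.568181851983622 [-0.23033839 -0.15885901  0.83175133]
[[323.03221191 237.8949764 ]
 [321.86490414 260.67562851]]
60 301 379 [[0.36400878 0.34736931 0.05      ]]
120 302 379 [[0.36736662 0.31641763 0.05      ]]
180 305 379 [[0.37171723 0.28229472 0.05      ]]
240 270 379 [[0.36480445 0.24286494 0.05      ]]
```

Emit:
play_rows:
  deltas:
    - [0.7,0.5,-25,0,0,0,60]
    - [0,0,-20,0,0,0,60]
    - [0,0,-15,0,0,0,60]
    - [0,0,0,0,0,0,60]

```text
clock: 11.15
position: [0.3637, 0.2475, 0.0241]
tool_rot: [-0.798, 1.57, -2.285]
force: [0.1, -0.3, 0.2]
grip_width: 0.0602
```

Emit:
play_rows:
  deltas:
    - [0,0,0,0,0,0,20]
    - [0,0,0,0,0,0,15]
    - [0,0,0,0,0,0,15]
    - [0,0,0,0,0,0,15]
  grip_force: 80

```text
clock: 11.65
position: [0.3642, 0.2478, 0.0251]
tool_rot: [1.943, 1.569, 0.456]
force: [-2.3, -2.0, 14.1]
grip_width: 0.024
```

Emit:
play_rows:
  deltas:
    - [0,0,2,0,0,0,15]
    - [0,0,4,0,0,0,15]
    - [0,0,10,0,0,0,15]
    - [0,0,20,0,0,0,15]
    - [0,0,20,0,0,0,15]
    - [0,0,0,0,0,0,15]

```text
clock: 12.4
position: [0.3644, 0.2478, 0.0817]
tool_rot: [2.054, 1.568, 0.566]
force: [0.1, -0.5, -1.6]
grip_width: 0.0239
```

```bash
python3 - <<'E'
from h import *
s=telemetry.observe();p=s["position"]*1000;a=s["tool_rot"];print(s["clock"],p,np.degrees(a[2]-a[0])+90,a[1],s["force"],s["moment"],s["grip_width"])
im=vision.grab_frame("wrist");b=im[:,:,::-1].copy();t=vision.grab_frame("side")[200:340,230:390]
cv2.imwrite("pics/w7.png",np.hstack([b[:,120:520],cv2.resize(t,(400,400))[:,:,::-1]]))
E
```

```text
12.4 [364.44537578 247.82410835  81.6821712 ] 4.770484215870539 1.5684154815700428 [ 0.13680145 -0.46811848 -1.58263476] [ 0.04078456  0.01484563 -0.00021321] 0.02390480428794439
```

View pics/w7.png

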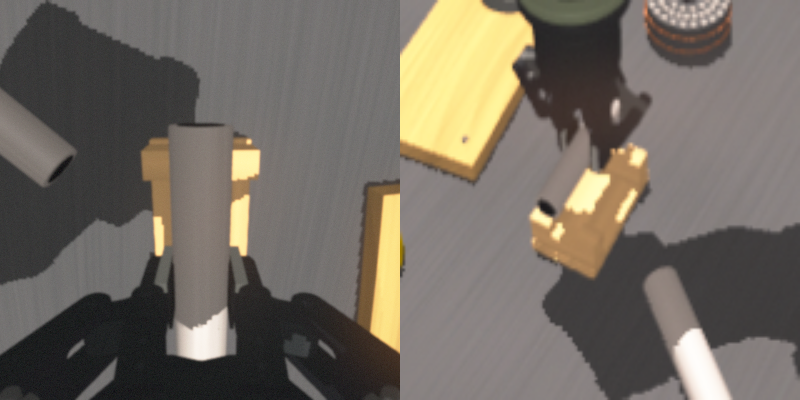

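The tube is gripped, level, and the weight felt is 1.5 N. I carry it to beside the clips, high and offset, so the wrist camera sees both clips.

Emit:
play_rows:
  deltas:
    - [0,0,40,0,0,0,15]
    - [4,-10,40,0,0,0,15]
    - [12,-30,20,0,0,0.5,15]
    - [16,-37,0,0,0,0.5,15]
    - [16,-37,0,0,0,0.5,15]
    - [16,-37,0,0,0,0.5,15]
    - [16,-37,0,0,0,0.5,15]
    - [16,-37,0,0,0,0.5,15]

```text
clock: 13.5
position: [0.4599, 0.0212, 0.1797]
tool_rot: [-1.618, 1.57, -3.052]
force: [0.8, 0.1, -0.2]
grip_width: 0.0234
```

Emit:
play_rows:
  deltas:
    - [16,-37,0,0,0,0.5,15]
    - [16,-37,0,0,0,0.5,15]
    - [16,-37,0,0,0,0.5,15]
    - [16,-37,0,0,0,0.5,15]
    - [16,-37,0,0,0,0.5,15]
    - [14,-30,0,0,0,0.4,15]
    - [0,0,0,0,0,0,15]
    - [0,0,0,0,0,0,15]

```text
clock: 14.5
position: [0.5533, -0.1916, 0.1795]
tool_rot: [-2.264, 1.569, 2.635]
force: [0.0, 0.5, -1.4]
grip_width: 0.0239
```

```bash
python3 - <<'E'
from h import *
s=telemetry.observe();p=s["position"]*1000;a=s["tool_rot"];print(s["clock"],p,np.degrees(a[2]-a[0])+90,a[1],s["force"],s["moment"],s["grip_width"])
I=vision.camera_info("wrist");np.save("I8.npy",dict(I,pos=s["position"]),allow_pickle=True)
im=vision.grab_frame("wrist");cv2.imwrite("pics/w8.png",im[:,:,::-1])
seat=np.array([605*.983+208*.1833,605*.1833-208*.983])/1000;print("guess seat",seat,proj(I,[[*seat,.054]]))
cv2.imwrite("pics/w8c.png",cv2.resize(im[90:400,240:560,::-1],None,fx=1.9,fy=1.9,interpolation=2))
E
```

```text
14.5 [ 553.31170219 -191.61421304  179.50486042] 370.72590720097196 1.5693352056110612 [ 0.0394666   0.54309471 -1.44402207] [-0.00524831  0.00017735 -0.02109076] 0.023865767463009266
guess seat [ 0.6328414 -0.0935675] [[437.66528166  99.02199589]]
```

View pics/w8c.png

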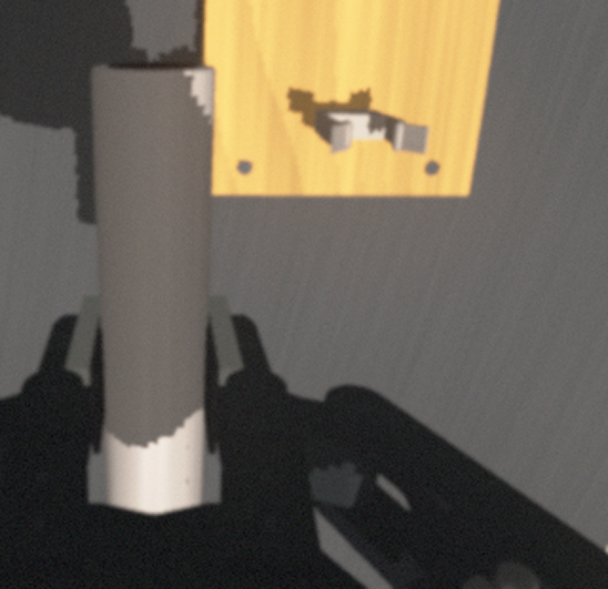

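Crop: clip 2 spans x 318–428 at y 100–153, and the other clip is above the crop. I work out both clip centres numerically.

```bash
python3 - <<'E'
from h import *
I=np.load("I8.npy",allow_pickle=True).item();im=cv2.imread("pics/w8.png");hsv=cv2.cvtColor(im,cv2.COLOR_BGR2HSV)
B=np.array([[.983,.1833],[-.1833,.983]])
m=((hsv[:,:,1]<70)).astype(np.uint8);q=np.zeros_like(m);q[0:185,365:485]=1
n,l,st,ce=cv2.connectedComponentsWithStats(m*q)
for i in range(1,n):
    if st[i,4]>40:
        x,y,w,h,a=st[i];print("comp",x,y,w,h,a)
        if a<3000:
            for z in(.074,):
                e=cast(I,[[x,y+h*.6],[x+w,y+h*.6]],z)[:,:2]*1000;print(z,"n,s",(e@B.T).round(1))
def ns(p,z):return (cast(I,p,z)[:,:2]*1000@B.T).round(1)
f=lambda x,y:(240+x/1.9,90+y/1.9)
print("clip2 lips", ns([f(318,130),f(330,137),f(352,137),f(398,137),f(428,137)],.074))
print("clip2 saddle base mid",ns([f(365,125)],.041))
print("tube far end top-edge",ns([f(153,66)],.179+.018+.013),"near",ns([f(153,512)],.179+.018),"tcp",B@I["pos"][:2]*1000)
print("corner board end",ns([f(214,196),f(470,196)],.022))
# top view
T=vision.camera_info("top");t=cv2.imread("pics/top0.png");h=cv2.cvtColor(t,cv2.COLOR_BGR2HSV)
m=((h[:,:,1]<60)).astype(np.uint8);q=np.zeros_like(m);q[121:150,340:400]=1
n,l,st,ce=cv2.connectedComponentsWithStats(m*q)
for i in range(1,n):
    if st[i,4]>5:
        x,y,w,hh,a=st[i];e=cast(T,[[x+w/2,y],[x+w/2,y+hh]],.074)[:,:2]*1000;print("top",x,y,w,hh,a,(e@B.T).round(1))
a=[cv2.resize(im[0:80,370:470],(400,320),interpolation=2),cv2.resize(im[120:200,380:480],(400,320),interpolation=2)]
cv2.imwrite("pics/clips.png",np.hstack(a))
E
```

```text
comp 414 36 66 24 1103
0.074 n,s [[ 576.5 -173.7]
 [ 626.5 -172.4]]
comp 408 148 57 22 760
0.074 n,s [[ 578.5 -257. ]
 [ 625.8 -256.6]]
clip2 lips [[ 577.8 -254.7]
 [ 583.3 -257.7]
 [ 592.8 -257.6]
 [ 612.9 -257.5]
 [ 626.2 -257.3]]
clip2 saddle base mid [[ 609.9 -257.9]]
tube far end top-edge [[ 507.7 -218.7]] near [[ 507.9 -338. ]] tcp [ 508.782518   -289.77880643]
corner board end [[ 539.8 -299.7]
 [ 678.9 -299.1]]
top 383 121 7 17 76 [[ 622.9 -259. ]
 [ 575.1 -248.6]]
top 397 121 3 11 19 [[ 616.7 -291.2]
 [ 585.7 -284.3]]
top 352 127 6 16 65 [[ 622.1 -170.7]
 [ 577.2 -161.7]]
```

View pics/clips.png

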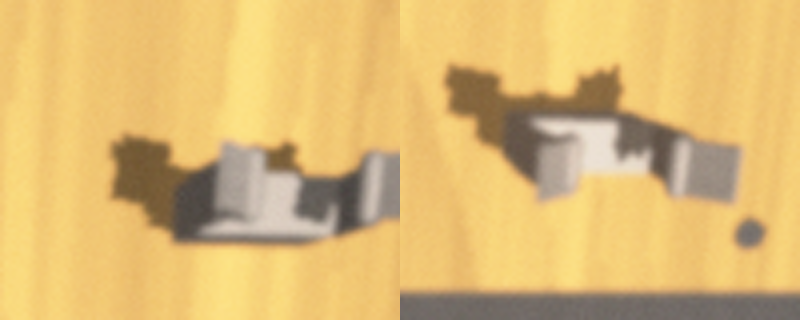

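Lip tips measure ~42 mm apart (41 given), centred at n≈604.5. The seat comes out near s≈-211, and the two views agree within 3 mm. I move above it and start down.

Emit:
play_rows:
  deltas:
    - [20,23,0,0,0,0,15]
    - [20,23,0,0,0,0,15]
    - [20,23,0,0,0,0,15]
    - [20,24,-15,0,0,0,15]
    - [0,0,-30,0,0,0,15]
    - [0,0,-30,0,0,0,15]
    - [0,0,-20,0,0,0,15]
    - [0,0,0,0,0,0,15]
  grip_force: 120

```text
clock: 15.55
position: [0.633, -0.0989, 0.0843]
tool_rot: [-1.922, 1.569, 2.978]
force: [-1.2, -0.3, -1.4]
grip_width: 0.0228
```

```bash
python3 - <<'E'
from h import *
s=telemetry.observe();p=s["position"]*1000;a=s["tool_rot"];print(s["clock"],p,np.degrees(a[2]-a[0])+90,a[1],s["force"],s["grip_width"])
print("n,s",p[0]*.983+p[1]*.1833,-.1833*p[0]+.983*p[1])
E
```

```text
15.55 [633.00888172 -98.90032806  84.26583166] 370.73799651019465 1.5687199508843497 [-1.19615347 -0.3087308  -1.44453004] 0.022849541589488494
n,s 604.1193006012896 -213.24955050238333
```

Right on target. I press straight down in small rows.

Emit:
play_rows:
  deltas:
    - [0,0,-10,0,0,0,15]
    - [0,0,-10,0,0,0,15]
    - [0,0,-8,0,0,0,15]
    - [0,0,-5,0,0,0,15]
    - [0,0,0,0,0,0,15]

```text
clock: 16.18
position: [0.634, -0.0993, 0.0522]
tool_rot: [1.717, 1.57, 0.333]
force: [2.7, 1.2, 2.1]
grip_width: 0.0229
```

Emit:
play_rows:
  deltas:
    - [0,0,-3,0,0,0,15]
    - [0,0,-3,0,0,0,15]
    - [0,0,0,0,0,0,15]

```text
clock: 16.55
position: [0.6336, -0.0995, 0.0459]
tool_rot: [-2.003, 1.57, 2.896]
force: [3.8, 0.3, -3.8]
grip_width: 0.0229
```

Emit:
play_rows:
  deltas:
    - [0.5,0,-3,0,0,0,15]
    - [0.5,0,-2,0,0,0,15]
    - [0,0,-2,0,0,0,15]
    - [0,0,0,0,0,0,15]

```text
clock: 17.05
position: [0.6344, -0.0994, 0.0389]
tool_rot: [-1.807, 1.57, 3.092]
force: [0.7, -0.1, -5.0]
grip_width: 0.0228
```

Emit:
play_rows:
  deltas:
    - [0,0,-1.5,0,0,0,15]
    - [0,0,-1.5,0,0,0,15]
    - [0,0,0,0,0,0,15]

```text
clock: 17.42
position: [0.6349, -0.0994, 0.0365]
tool_rot: [1.178, 1.57, -0.207]
force: [1.5, 0.3, 1.4]
grip_width: 0.0223
```

Emit:
play_rows:
  deltas:
    - [0,0,-1,0,0,0,15]
    - [0,0,-1,0,0,0,15]
    - [0,0,0,0,0,0,15]

```text
clock: 17.8
position: [0.6355, -0.0995, 0.0362]
tool_rot: [1.047, 1.569, -0.338]
force: [-5.9, -0.5, 25.6]
grip_width: 0.0225
```

A hard stop at z = 36.2 mm (36.1 predicted for home) with 26 N. I ease off, release and lift.

Emit:
play_rows:
  deltas:
    - [0,0,1,0,0,0,15]
    - [0,0,0,0,0,0,35]
    - [0,0,0,0,0,0,50]
    - [0,0,0,0,0,0,60]
    - [0,0,0,0,0,0,60]
  grip_force: 20

```text
clock: 18.42
position: [0.6347, -0.0994, 0.0352]
tool_rot: [-1.726, 1.571, -3.11]
force: [-0.3, 0.3, -0.3]
grip_width: 0.06
```

Emit:
play_rows:
  deltas:
    - [0,0,10,0,0,0,60]
    - [0,0,25,0,0,0,60]
    - [0,0,40,0,0,0,60]
    - [0,0,40,0,0,0,60]
    - [-10,-50,20,0,0,0,60]
    - [-10,-50,0,0,0,0,60]
    - [-5,-25,0,0,0,0,60]
    - [0,0,0,0,0,0,60]

```text
clock: 19.42
position: [0.6091, -0.227, 0.1708]
tool_rot: [-0.056, 1.57, -1.444]
force: [0.1, 0.6, 0.6]
grip_width: 0.0599
```

```bash
python3 - <<'E'
from h import *
s=telemetry.observe();print(s["clock"],s["position"],s["force"])
I=vision.camera_info("wrist");im=vision.grab_frame("wrist");t=vision.grab_frame("top");si=vision.grab_frame("side")
cv2.imwrite("pics/w9.png",im[:,:,::-1])
f=lambda a,w,h:cv2.resize(a[:,:,::-1],(w,h),interpolation=2)
cv2.imwrite("pics/fin.png",np.vstack([f(im[0:300,120:520],400,300),]) if 0 else np.hstack([f(im[0:400,100:540],440,400),np.vstack([f(t[95:195,220:420],350,175),f(si[130:270,200:340],350,225)])]))
B=np.array([[.983,.1833],[-.1833,.983]]);np.save("I9.npy",I,allow_pickle=True)
h=cv2.cvtColor(t,cv2.COLOR_RGB2HSV);T=vision.camera_info("top")
for n,z,c in(("seat",.054,604.3),):
    P=[[*(B.T@np.array([c,-211+d])/1000),z] for d in(-70,0,70)];print(n,proj(I,P),proj(T,P))
P=[[*(B.T@np.array([604.2,-57.3])/1000),.038]];print("puck",proj(I,P))
E
```

```text
19.425 [ 0.60905617 -0.22697767  0.1708487 ] [0.07355263 0.62494622 0.62716924]
seat [[379.01412421 132.90612448]
 [383.37714634  40.89577247]
 [387.38144938 -62.27127626]] [[394.60315887 128.44187284]
 [369.95031746 132.93978529]
 [345.26878995 137.4455747 ]]
puck [[ 385.89630193 -173.0486947 ]]
```

View pics/fin.png

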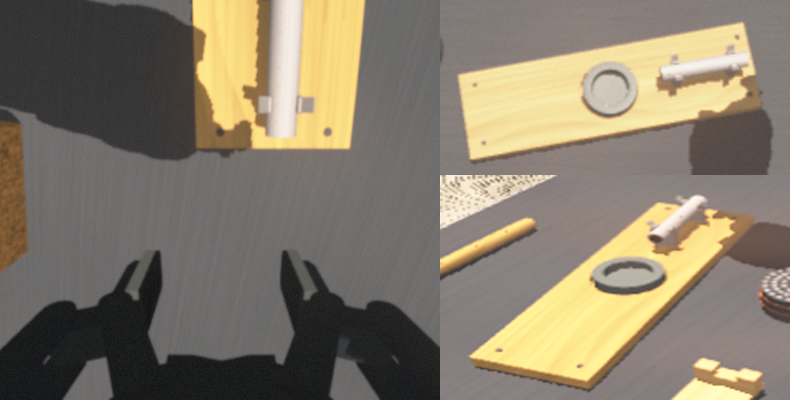

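Final view: the tube sits between the lips of both clips (near end at row ~137, predicted 133). The puck is flat in the pocket, and nothing else has moved. I make one numeric height check from the side camera, then hand in.

```bash
python3 - <<'E'
from h import *
S=vision.camera_info("side");im=vision.grab_frame("side");B=np.array([[.983,.1833],[-.1833,.983]])
h=cv2.cvtColor(im,cv2.COLOR_RGB2HSV);m=((h[:,:,1]<60)&(h[:,:,2]>120)).astype(np.uint8);q=np.zeros_like(m);q[125:180,265:340]=1
c=max(cv2.findContours(m*q,0,2)[0],key=cv2.contourArea);print(cv2.minAreaRect(c))
for z in(.054,.062,.070):print(z,proj(S,[[*(B.T@np.array([604.3,-211+d])/1000),z] for d in(-70,0,70)]).round(1).tolist())
p=proj(S,[[*(B.T@np.array([604.2+a,-57.3+b])/1000),z] for z in(.038,.046) for a,b in((0,0),(45,0),(-45,0),(0,45),(0,-45))]).round(1);print(p.tolist())
g=((h[:,:,1]<60)).astype(np.uint8);q[:]=0;q[170:225,245:320]=1
print(cv2.boundingRect(max(cv2.findContours(g*q,0,2)[0],key=cv2.contourArea)))
E
```

```text
((302.0, 149.0), (48.0, 74.0), 90.0)
0.054 [[303.5, 145.3], [295.0, 156.8], [285.8, 169.1]]
0.062 [[303.3, 143.4], [294.8, 154.8], [285.6, 167.1]]
0.07 [[303.2, 141.4], [294.6, 152.8], [285.4, 165.1]]
[[274.5, 189.3], [261.4, 186.0], [287.9, 192.7], [267.6, 198.6], [280.9, 180.4], [274.2, 187.3], [261.0, 184.0], [287.7, 190.6], [267.3, 196.6], [280.7, 178.4]]
(285, 180, 35, 45)
```

```bash
python3 - <<'E'
from h import *
im=vision.grab_frame("side");h=cv2.cvtColor(im,cv2.COLOR_RGB2HSV)
def f(m,x0,x1,y0,y1):
    q=np.zeros_like(m);q[y0:y1,x0:x1]=1
    return max(cv2.findContours(m*q,0,2)[0],key=cv2.contourArea)
c=f(((h[:,:,1]<60)&(h[:,:,2]>165)).astype(np.uint8),275,315,130,180);print("tube",cv2.minAreaRect(c),cv2.boundingRect(c))
wood=((h[:,:,0]>8)&(h[:,:,0]<30)&(h[:,:,1]>70)).astype(np.uint8)
c=f(1-wood,255,295,172,206);print("puck",cv2.boundingRect(c))
E
```

```text
tube ((293.6486511230469, 153.89190673828125), (10.927278518676758, 30.921871185302734), 35.53767776489258) (284, 142, 23, 27)
puck (261, 181, 29, 23)
```

The side-view height is ambiguous: the bright mask sits ~3 px high. I settle it by touch, lowering the shut fingertips onto the tube's middle. Its top should be at z ≈ 67 mm if home and ≈ 84 mm if not.

Emit:
play_rows:
  deltas:
    - [5,25,0,0,0,0,0]
    - [8,40,0,0,0,0,0]
    - [8,40,0,0,0,0,0]
    - [4.5,22,0,0,0,0,0]
    - [0,0,-30,0,0,0,0]
    - [0,0,-30,0,0,0,0]
    - [0,0,-18,0,0,0,0]
    - [0,0,0,0,0,0,0]

```text
clock: 20.68
position: [0.6348, -0.0975, 0.0914]
tool_rot: [-1.854, 1.569, 3.045]
force: [-0.6, -0.2, 0.0]
grip_width: 0.0
```

Emit:
play_rows:
  deltas:
    - [0,0,-5,0,0,0,0]
    - [0,0,-5,0,0,0,0]
    - [0,0,-5,0,0,0,0]
    - [0,0,-3,0,0,0,0]
    - [0,0,0,0,0,0,0]

```text
clock: 21.3
position: [0.6351, -0.0974, 0.0741]
tool_rot: [-1.907, 1.57, 2.992]
force: [0.3, 0.3, 0.0]
grip_width: 0.0003
```

Already at 74 mm with no contact, so the tube is not up on the lips. A little further should find it.

Emit:
play_rows:
  deltas:
    - [0,0,-3,0,0,0,0]
    - [0,0,-2,0,0,0,0]
    - [0,0,-1.5,0,0,0,0]
    - [0,0,-1,0,0,0,0]
    - [0,0,0,0,0,0,0]

```text
clock: 21.92
position: [0.6355, -0.0974, 0.067]
tool_rot: [1.345, 1.57, -0.039]
force: [0.6, 0.7, 2.3]
grip_width: -0.0005
```

Emit:
play_rows:
  deltas:
    - [0,0,-0.5,0,0,0,0]
    - [0,0,-0.5,0,0,0,0]
    - [0,0,0,0,0,0,0]

```text
clock: 22.3
position: [0.636, -0.0973, 0.0668]
tool_rot: [1.308, 1.569, -0.076]
force: [-1.3, 0.6, 13.0]
grip_width: 0.0
```

Emit:
play_rows:
  deltas:
    - [0,0,10,0,0,0,0]
    - [0,0,30,0,0,0,0]
    - [0,0,50,0,0,0,0]
    - [0,0,40,0,0,0,0]
    - [-10,-30,10,0,0,0,0]
    - [-10,-40,0,0,0,0,0]
    - [0,0,0,0,0,0,0]
    - [0,0,0,0,0,0,0]

```text
clock: 23.3
position: [0.6152, -0.167, 0.206]
tool_rot: [2.886, 1.57, 1.502]
force: [0.1, -0.2, 0.1]
grip_width: -0.0002
```

```bash
python3 - <<'E'
from h import *
s=telemetry.observe();print(s["clock"],s["position"],s["force"])
print(workorder.job_done())
E
```

```text
23.3 [ 0.61523562 -0.16703172  0.2059596 ] [ 0.0765439  -0.18679933  0.08082647]
the job is handed in; nothing more can be done
None
```

I slid the small grey puck along the board into the pocket, then took the 140 mm tube from its rest, pressed it into both clips and let go. The job was handed in at 23.3 s with the arm clear and no force on it; no verdict was reported.

**Puck:** It met the pocket wall with 7.7 N of resistance. Its rim width of 184 px matched the seated height (183 px expected, 192 px if not seated). In the last pictures it lies flat in the pocket.

**Tube:** Pressing ended in a hard stop at 36.2 mm tool height, against 36.1 mm predicted for home, with a force of 26 N. I then touched the tube's middle with the shut fingertips: its top is at 66.8–67 mm, against 67 mm expected, and it held firm at 13 N. By the views it is within about 3 mm of centred between the clips.

**Disagreements:**
- The side camera's brightness mask put the tube about 3 px too high; I rejected that after the touch check.
- The grip opening read 23–24 mm on the 26 mm tube.
- The two views of the clip centre differed by about 3 mm along the board and 5 mm across it. I used the board's centreline across, which the closer wrist view supported.

I did not touch the wood block or the nail coil. In the last pictures the parts of them in view looked in place, but I did not re-measure them.

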